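# Index the swivel table to the red-marked slot

### The job

The work swivel on the bench is locked by a spring pin under the black knob. Draw the pin up by its knob, swing the table round until the pin is over the slot with the red button beside it (not the white one), let the pin drop fully home in that slot, and let go.

Things in the scene. Friction and masses are not known exactly. Their poses are not given: they have to be found in the camera images.
- knob_centre (a point): Centre of the black upright knob (26 mm across, 38 high) on the index pin; 113 mm above the bench with the pin home. The arm and collar under it reach 84 mm. It spins freely on the pin, so the gripper need not turn; it swings with the table at 90 mm radius about the swivel axis. A block fixed at the table's centre (50 mm towards the knob, 80 across) reaches 118 mm.
- pin (a joint): Height of the index pin, m: 0 home in a slot, 0.026 at most. A spring pushes it down, 6 N home, 8 N drawn, plus 1 N weight. It clears the ring from 0.017; draw it about 0.021. Let go between slots it rests on the ring near 0.016; let go within 10 mm of a slot's middle it slides in and centres itself.
- swivel_base: Fixed swivel; origin on its upright turning axis at bench height. Green base 270 mm across, 40 high; grey notched ring, radius 74 to 106 mm, top at 58 mm; aluminium table that turns up to 130 degrees either way. Six slots 60 degrees apart at 90 mm radius, 15 mm wide, flared to 35 at the mouth, 18 deep. The pin starts in the slot on the base's -x side.
- red_marker: Red button, 24 mm across, 14 high, on the green base straight outward from the wanted slot, 122 mm from the swivel axis. It is at one of the two slots next to the start, either side; a like white button is at the other. Origin: centre of its underside, 40 mm above the bench.

How it is judged:
On the way, in this order (a step that is already met when the one before it is completed fails the run):
1. the pin is drawn clear of its slot (value of joint pin above 0.014 m), for 0.1 s.
2. the pin is home in the red-marked slot (value of joint pin below 0.004 m and horizontal distance between knob_centre and red_marker below 0.04 m), for 0.2 s.
At the end, for the whole second after the job is handed in: The index pin is home (within 4 mm of its lowest position) in the slot beside the red button (knob axis within 40 mm of the button's axis, seen from above; 32 mm when exact), and released (all of step 2); the robot touches nothing.
It also fails if it takes over 32 s, if anything falls off the work surface, if the arm or the gripper's body presses on something with over 40 N, if the wrist force passes 120 N, or if a joint passes its speed limit or range.

### The arm

A 6-joint arm with a two-finger parallel gripper is mounted at the origin on a cart in front of the work surface, level with it; the furniture and walls round the work are solid. World frame = base frame: x ahead of the robot, y to its left, z up, the work surface at z = 0. Lengths are in m, angles in rad, forces in N, time in s.
With the tool pointing down it reaches from about 0.375 to 0.9 m from the base axis. Payload 3.1 kg.
Tool frame: the origin (TCP) lies midway between the tips of the shut fingers; the grasp point (between the pads) lies 19 mm behind it (robot.pinch_z is the distance from the TCP to the grasp point, in m); z points along the fingers, y is the line along which they close (so a half turn about z gives the same grasp; the last joint's range is limited). The gripper opens to 87 mm and grips with 3 to 60 N. Pads are 19 mm wide; open, the fingers measure 117 mm over their backs; the gripper's body (75 mm by 190 mm) begins 51 mm behind the grasp point.
Start: joints at [1.073, 0.527, 1.433, -0, 1.181, -0.178], TCP at [0.196, 0.593, 0.223] pointing down, gripper open.
Joint ranges: [-3.08, 3.08], [-0.75, 2.2], [0.22, 2.44], [-1.43, 4.57], [0, 2.65], [-2.85, 2.85]. Speed limits (rad/s): [2.79, 2.79, 3.14, 3.14, 3.14, 3.14].

### API

Orientations are given as a rotation vector (axis times angle).
In Python, from bench import robot gives the robot as it stands.
- The arm moves only by the tool play_rows, never from a script. Its argument "targets" is a list of rows, each an object with "translation": the shift along the tool's x, y, z in units of 40 mm (1.0 is 40 mm), a list of three; "turn": the turn about the tool's z in units of 5 degrees (1.0 is 5 degrees); "fingers": the closure, from -1 (fully open) to 1 (shut), so that 0 is half open. In form: [{"translation": [dx, dy, dz], "turn": turn, "fingers": fingers}, ...]. A call has 1 to 10 rows; each row is the pose to reach, as a shift and turn from the pose commanded when the call began, along the tool's axes at that moment; what a row does not reach only later rows make up. A row lasts 1/12 s, in which the tool goes at most 41.7 mm and 7.16 degrees, less where a joint would pass 70% of its speed; a pose out of reach is approached as far as the arm can. A call with a gripper value outside its range is refused whole. The fingers move at their own pace and stop on an object; the grip force is fixed at half the most. Time passes only in rows, so rows that repeat a pose let the fingers close. It gives the time, the measured TCP pose, the force, the opening and the grip force at its end, in the units of the state.
- robot.read_state(): the state, without advancing time (a new reading comes with each control period).
- robot.capture(name): name is "scene" or "side" or "wrist"; returns a dict with "image" (384x512x3 uint8, red, green, blue), "fovy" (degrees; the focal length in pixels is half the picture's height over the tangent of half this angle, whatever the lens; pixels are square), "cx", "cy" (the principal point, pixels), "k1" (the pictures are not rectified: a ray, as slopes to the right and down, at radius r is drawn at 1 + k1 r^2 times it, then the intrinsics apply), "rvec" (rotation vector, rad) and "tvec" (3), from world to camera coordinates, as OpenCV has them; the wrist camera has in their place "tool_from_camera" (4x4, takes a point from camera to tool coordinates, whose origin is the TCP and whose axes are the flange's). Camera axes: x right, y down, z forward; pixel columns grow to the right and rows downward; lengths in m; the calibration is good to about 2 mm. A picture is of the moment at which its call begins: read the wrist's pose just before it. There is no depth.
- robot.job_done(): hands the job in; it is judged then, once.
The state is a dict: "clock": time; "q": joint angles; "qd": joint speeds; "joint_torque": joint torques, N m; "position": TCP position; "ee_rot": TCP orientation; "wrist_force": force on the tool from outside, world axes, zero at the start; "wrist_torque": the same for the moment, N m; "opening": finger opening in m; "gripper_force": force on a finger pad.
Only numpy, scipy, OpenCV 4.12 (cv2) and the standard library are available. Lean on these libraries where they do the work, as an engineer would, in place of code of your own. Each camera call takes 0.05 s, during which the arm holds its last target. There are 200 camera calls.

## Working session

There is one attempt and no reset: what is moved stays moved. The work goes in short steps, Python scripts to look and compute and a tool call to move; the robot and the scene stay as the last step left them, time stands still between calls to the robot, and variables do not carry over. Pictures are saved under pics/ and viewed, at most 10 in all, crops included, and the job is handed in when it is done.

Besides the shell and the picture viewer there is one more tool, called after "Call:" in YAML: its name, and indented under it one key for each argument. play_rows: Moves the arm, as the interface text tells. Its arguments: {"type":"object","properties":{"targets":{"type":"array","items":{"type":"object","properties":{"translation":{"type":"array","items":{"type":"number"}},"turn":{"type":"number"},"fingers":{"type":"number"}}}}},"required":["targets"]}

```bash
ls; mkdir -p pics; cat > h.py <<'E'
import numpy as np, cv2
from scipy.spatial.transform import Rotation as R
from bench import robot
def cam(name):
    s=robot.read_state(); c=robot.capture(name)
    if name=="wrist":
        T=np.eye(4);T[:3,:3]=R.from_rotvec(s["ee_rot"]).as_matrix();T[:3,3]=s["position"]
        M=T@np.array(c["tool_from_camera"]); c["C"]=M[:3,3]; c["Rwc"]=M[:3,:3]
    else:
        Rm=R.from_rotvec(np.ravel(c["rvec"])).as_matrix(); c["Rwc"]=Rm.T; c["C"]=-Rm.T@np.ravel(c["tvec"])
    f=192/np.tan(np.radians(c["fovy"])/2); c["K"]=np.array([[f,0,c["cx"]],[0,f,c["cy"]],[0,0,1]])
    c["d"]=np.array([c["k1"],0,0,0.]); return c
def ray(c,px):
    p=cv2.undistortPoints(np.array([[px]],float),c["K"],c["d"])[0,0]
    v=c["Rwc"]@np.array([p[0],p[1],1]); return v/np.linalg.norm(v)
def plane(c,px,z):
    v=ray(c,px); return c["C"]+v*(z-c["C"][2])/v[2]
def tri(c1,p1,c2,p2):
    a,b=ray(c1,p1),ray(c2,p2)
    t=np.linalg.lstsq(np.stack([a,-b],1),c2["C"]-c1["C"],rcond=None)[0]
    A=c1["C"]+a*t[0];B=c2["C"]+b*t[1]; return (A+B)/2,np.linalg.norm(A-B)
def proj(c,P):
    r=c["Rwc"].T; p,_=cv2.projectPoints(np.array(P,float).reshape(-1,3),cv2.Rodrigues(r)[0],-r@c["C"],c["K"],c["d"]); return p[:,0]
def save(c,n,img=None): cv2.imwrite("pics/"+n,cv2.cvtColor(c["image"] if img is None else img,cv2.COLOR_RGB2BGR))
E
python3 - <<'E'
from h import *
ims=[]
for n in("scene","side","wrist"):
    c=cam(n); ims.append(c["image"]); print(n,c["C"].round(3),c["fovy"])
    hsv=cv2.cvtColor(c["image"],cv2.COLOR_RGB2HSV)
    m={"red":cv2.inRange(hsv,(0,130,70),(8,255,255))|cv2.inRange(hsv,(172,130,70),(180,255,255)),
     "green":cv2.inRange(hsv,(40,60,30),(90,255,255)),"black":cv2.inRange(hsv,(0,0,0),(180,255,45))}
    for k,v in m.items():
        N,_,st,ce=cv2.connectedComponentsWithStats(v)
        for i in range(1,N):
            if st[i,4]>40: print(n,k,st[i],ce[i].round(1))
s=robot.read_state();print(s["position"],s["ee_rot"],s["opening"],R.from_rotvec(s["ee_rot"]).as_matrix().round(3),s["clock"])
import cv2
a=np.hstack(ims[:2]); cv2.imwrite("pics/a.png",cv2.cvtColor(cv2.resize(a,(800,300),interpolation=cv2.INTER_AREA),cv2.COLOR_RGB2BGR))
E
```

```text
pics
scene [ 0.126 -0.634  0.435] 43.41685239522022
scene red [  0  63  11  52 304] [ 3.4 95. ]
scene red [ 190  103  129   75 5023] [253.3 136.5]
scene red [250 215  13  12 133] [256.  220.5]
scene green [ 56  94  25  15 146] [ 69.5 101. ]
scene green [ 55 126  10  17  65] [ 59.4 135.4]
scene green [ 168  186  139   63 3797] [237.  225.1]
scene green [241 193  23  25 119] [250.7 204.4]
scene black [ 80  57  54  50 305] [105.3  76.4]
scene black [117  69  34  16 311] [133.9  76.8]
scene black [337  72  79  35 331] [378.6  82.8]
scene black [70 91 14  9 96] [75.9 95.1]
scene black [418  93   9  25  84] [421.2 106.9]
scene black [ 34 102  22  20 145] [ 46.5 113.3]
scene black [ 91 102  25   8  86] [104.  104.9]
scene black [ 86 105  56  13 115] [111.1 112.5]
scene black [ 31 123  31 132 277] [ 42.7 184.5]
scene black [324 138  12  14  85] [329.4 143.8]
scene black [  8 259  18  52 242] [ 17.7 282.7]
scene black [ 97 277  15  36 186] [103.5 292.4]
scene black [134 298   8  58 195] [136.2 326. ]
scene black [422 347  37  37 208] [438.5 367.1]
scene black [129 352  24  32 456] [138.3 371.
[... 1814 characters left out ...]
 322.4]
wrist black [ 369    0  143   79 4476] [419.   31.1]
wrist black [450  43  14  15  63] [454.8  50.4]
wrist black [394 141 118  55 590] [458.7 170.8]
wrist black [ 44 148  58  39 677] [ 70.3 166.6]
wrist black [355 158  49  21 467] [375.7 166.8]
wrist black [    0   218   512   166 22678] [185.3 344.6]
wrist black [ 115  229   64   54 1802] [155.4 263.1]
wrist black [ 332  234   64   49 1772] [354.8 263.6]
wrist black [ 352  251  160   90 5190] [437.4 291.6]
wrist black [466 303  46  30 789] [494.5 321.6]
[0.19559674 0.59302476 0.22180855] [-4.98553770e-01 -3.10124014e+00  2.39866674e-03] 0.08705802764171906 [[-0.95   0.313 -0.001]
 [ 0.313  0.95  -0.001]
 [ 0.    -0.002 -1.   ]] 0.15
```

View pics/a.png

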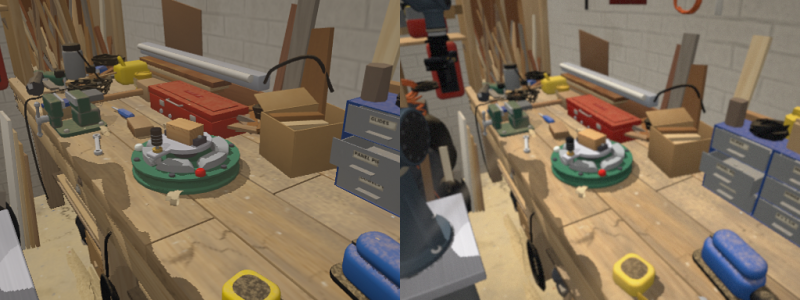

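The view shows the swivel mid-bench. The knob is on its left, at about (200,175) in the scene picture and (217,183) in the side picture. The red button is at (256,220) and (258,221).

```bash
python3 - <<'E'
from h import *
c1=cam("scene");c2=cam("side")
P,e=tri(c1,(256,220.5),c2,(258,220.8));print("red tri",P,e)
print("red plane",plane(c1,(256,220.5),.05),plane(c2,(258,220.8),.05))
a=cv2.resize(c1["image"][140:260,155:315],(800,600),interpolation=cv2.INTER_CUBIC)
b=cv2.resize(c2["image"][150:250,180:313],(800,600),interpolation=cv2.INTER_CUBIC)
save(c1,"b.png",np.vstack([a[:, :],b])[::1][:, :] if 0 else np.hstack([cv2.resize(a,(400,300)),cv2.resize(b,(400,300))]))
for n,c in(("scene",c1),("side",c2)):
    g=cv2.cvtColor(c["image"],cv2.COLOR_RGB2GRAY)
    m=(g<50).astype(np.uint8)[150:210,185:235]
    N,_,st,ce=cv2.connectedComponentsWithStats(m)
    for i in range(1,N):
        if st[i,4]>20: print(n,st[i]+[185,150,0,0,0],ce[i]+[185,150])
E
```

```text
red tri [ 0.52240377 -0.01949905  0.04850278] 0.0006647800187948402
red plane [ 0.5206375  -0.02163202  0.05      ] [ 0.52135243 -0.02178293  0.05      ]
scene [193 163  14  15 154] [199.76623377 169.98051948]
scene [194 178  13   4  38] [200.15789474 179.81578947]
scene [194 182  13   5  35] [200.48571429 184.28571429]
scene [222 197  13   5  40] [229.125 199.125]
side [213 175   9  18 127] [217.27559055 183.45669291]
```

View pics/b.png

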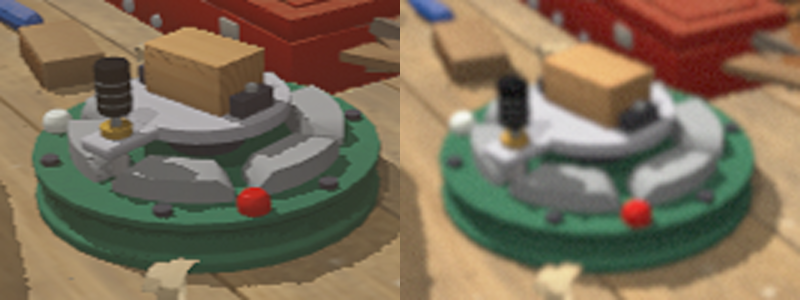

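The crops show the knob centred at about (200,175) in scene and (217.5,184) in side. The white button is at scene (178,188) and the red at (256,220).

```bash
python3 - <<'E'
from h import *
from scipy.optimize import least_squares
c1=cam("scene");c2=cam("side")
print("knob tri",tri(c1,(200.2,175),c2,(217.5,184)))
k=[plane(c1,(200.2,175),.113),plane(c2,(217.5,184),.113)];print("knob",k)
r=[plane(c1,(256,220.5),.048),plane(c2,(258,220.8),.048)]
w=plane(c1,(177.8,188.4),.05);print("white",w)
k=np.mean(k,0)[:2];r=np.mean(r,0)[:2];w=w[:2];print("red",r)
print("rw dist",np.linalg.norm(r-w),"expect",.2113,"kr",np.linalg.norm(k-r),"expect",np.sqrt(.09**2+.122**2-.09*.122))
u=lambda a:np.array([np.cos(a),np.sin(a)])
for s in(1,-1):
  f=lambda x:np.r_[x[:2]+.09*u(x[2])-k,x[:2]+.122*u(x[2]+s*np.pi/3)-r,x[:2]+.122*u(x[2]-s*np.pi/3)-w]
  S=least_squares(f,[.57,.08,3.]);print(s,S.x[:2],np.degrees(S.x[2]),(S.fun*1e3).round(1))
  if S.cost<1e-3:
    x=S.x; print("target",x[:2]+.09*u(x[2]+s*np.pi/3))
# green outer outline check
hsv=cv2.cvtColor(c1["image"],cv2.COLOR_RGB2HSV)
S=robot.read_state();print(S["clock"])
E
```

```text
knob tri (array([0.47143042, 0.07953665, 0.11189266]), np.float64(0.0011587836497620359))
knob [array([0.46984227, 0.0775623 , 0.113     ]), array([0.47088886, 0.07703303, 0.113     ])]
white [0.46879351 0.18069827 0.05      ]
red [ 0.5228804  -0.01875253]
rw dist 0.2066543387806886 expect 0.2113 kr 0.10946893611217624 expect 0.10956276739841869
1 [0.55559958 0.09805882] 195.0177466351907 [-1.7 -2.6  1.2 -1.   0.5  3.6]
target [0.5323328  0.01111829]
-1 [0.41919566 0.06105979] 15.334455619220371 [ 35.6   7.6 -16.9  -5.9 -18.7  -1.6]
0.35
```

Call:
play_rows:
  targets:
    - {"translation": [-10.55, -10.14, -1], "turn": 23.4, "fingers": -1}
    - {"translation": [-10.55, -10.14, -1], "turn": 23.4, "fingers": -1}
    - {"translation": [-10.55, -10.14, -1], "turn": 23.4, "fingers": -1}
    - {"translation": [-10.55, -10.14, -1], "turn": 23.4, "fingers": -1}
    - {"translation": [-10.55, -10.14, -1], "turn": 23.4, "fingers": -1}
    - {"translation": [-10.55, -10.14, -1], "turn": 23.4, "fingers": -1}
    - {"translation": [-10.55, -10.14, -1], "turn": 23.4, "fingers": -1}
    - {"translation": [-10.55, -10.14, -1], "turn": 23.4, "fingers": -1}
    - {"translation": [-10.55, -10.14, -1], "turn": 23.4, "fingers": -1}
    - {"translation": [-10.55, -10.14, -1], "turn": 23.4, "fingers": -1}

```text
clock: 1.18
position: [0.3907, 0.2242, 0.2514]
ee_rot: [2.226, 2.217, 0.001]
wrist_force: [0.6, 0.6, 1.0]
opening: 0.0867
gripper_force: 0.0
```

```bash
cat > mv.py <<'E'
from h import *
def go(x,y,z,yaw):  # yaw = world angle of tool y, deg
    s=robot.read_state(); M=R.from_rotvec(s["ee_rot"]).as_matrix()
    d=M.T@(np.array([x,y,z])-s["position"])/.04
    a=np.degrees(np.arctan2(M[1,1],M[0,1])); t=-(yaw-a+180)%360-180
    print("pos",s["position"].round(4),"yaw",a.round(1),"q",s["q"].round(2) if hasattr(s["q"],"round") else s["q"],"clk",s["clock"]); print("MOVE",d.round(2),"turn",round(t/5,2))
E
python3 -c "
from mv import *
go(.4695,.076,.22,-45)"
```

```text
pos [0.3907 0.2242 0.2514] yaw -0.2 q [0.27 0.25 1.82 0.   1.07 0.28] clk 1.1833
MOVE [-3.7   1.98  0.78] turn 8.96
```

Call:
play_rows:
  targets:
    - {"translation": [-3.7, 1.98, 0.8], "turn": 9, "fingers": -1}
    - {"translation": [-3.7, 1.98, 0.8], "turn": 9, "fingers": -1}
    - {"translation": [-3.7, 1.98, 0.8], "turn": 9, "fingers": -1}
    - {"translation": [-3.7, 1.98, 0.8], "turn": 9, "fingers": -1}
    - {"translation": [-3.7, 1.98, 0.8], "turn": 9, "fingers": -1}
    - {"translation": [-3.7, 1.98, 0.8], "turn": 9, "fingers": -1}
    - {"translation": [-3.7, 1.98, 0.8], "turn": 9, "fingers": -1}
    - {"translation": [-3.7, 1.98, 0.8], "turn": 9, "fingers": -1}
    - {"translation": [-3.7, 1.98, 0.8], "turn": 9, "fingers": -1}
    - {"translation": [-3.7, 1.98, 0.8], "turn": 9, "fingers": -1}

```text
clock: 2.02
position: [0.4696, 0.0784, 0.2191]
ee_rot: [2.9, 1.207, 0.0]
wrist_force: [-0.3, -0.2, 0.2]
opening: 0.0872
gripper_force: 0.0
```

```bash
python3 - <<'E'
from mv import *
go(.4695,.076,.22,-45)
c=cam("wrist");i=c["image"].copy();print(c["C"])
for P,col in(((.4695,.076,.132),(255,0,255)),((.5229,-.0188,.048),(255,255,0)),((.532,.011,.058),(0,255,255)),((.5556,.098,.118),(255,255,255))):
    p=proj(c,P)[0];print(P,p); cv2.drawMarker(i,tuple(int(v) for v in p),col,0,12,1)
save(c,"c.png",cv2.resize(i,(768,576)))
E
```

```text
pos [0.4696 0.0784 0.2191] yaw -44.8 q [-0.07  0.33  1.8  -0.    1.01  0.71] clk 2.0167
MOVE [-0.04  0.04 -0.02] turn 0.04
[0.52911762 0.13860851 0.38100697]
(0.4695, 0.076, 0.132) [257.01474535 205.20498861]
(0.5229, -0.0188, 0.048) [351.37657114 205.52549472]
(0.532, 0.011, 0.058) [342.6954041  183.80190087]
(0.5556, 0.098, 0.118) [314.43719707 108.5795253 ]
```

View pics/c.png

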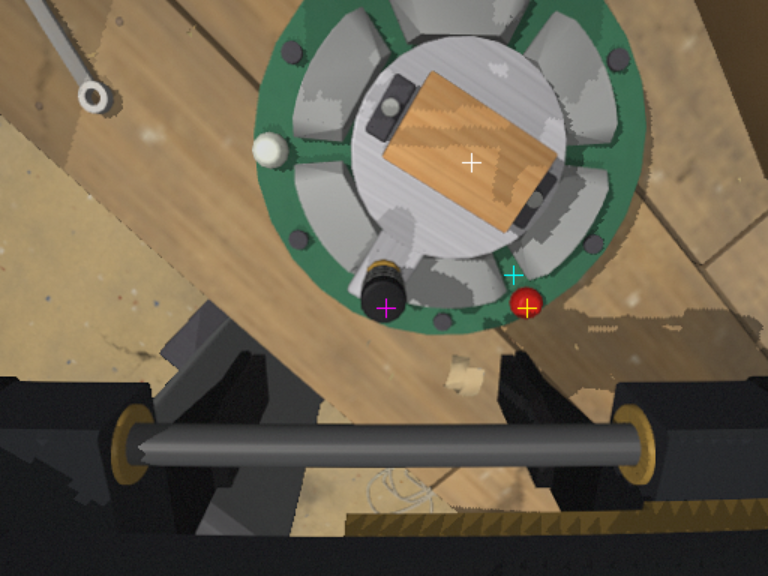

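The wrist view confirms the layout: knob top at about (255,201), red button at (351,202), white at (179,100). I'll refine the positions from this view.

```bash
python3 - <<'E'
from mv import *
from scipy.optimize import least_squares
c=cam("wrist");c1=cam("scene")
g=c["image"].astype(int)
m=((g.max(2)<60)).astype(np.uint8); m[:165]=0;m[222:]=0;m[:,:225]=0;m[:,290:]=0
N,_,st,ce=cv2.connectedComponentsWithStats(m);print(st[1:],ce[1:])
hsv=cv2.cvtColor(c["image"],cv2.COLOR_RGB2HSV)
m=cv2.inRange(hsv,(0,130,70),(8,255,255))|cv2.inRange(hsv,(172,130,70),(180,255,255));M=cv2.moments(m,True);rp=(M["m10"]/M["m00"],M["m01"]/M["m00"]);print("red px",rp)
kp=(254.7,200.7)
print("knob top tri",tri(c,kp,c1,(200,165.5)),plane(c,kp,.132))
r=plane(c,rp,.052)[:2];w=plane(c,(179.3,99.5),.052)[:2];k=plane(c,kp,.132)[:2];print("red tri",tri(c,rp,c1,(256,220.5)))
# slot bolts on base every 60deg at mid (z~.042): fit circle
b=[plane(c,(x/1.5,y/1.5),.043)[:2] for x,y in((291,52),(298,239),(443,322),(594,244),(618,60))]
b=np.array(b);A=np.c_[2*b,np.ones(5)];s=np.linalg.lstsq(A,(b**2).sum(1),rcond=None)[0];print("bolt circle",s[:2],np.sqrt(s[2]+s[:2]@s[:2]))
u=lambda a:np.array([np.cos(a),np.sin(a)])
f=lambda x:np.r_[x[:2]+.09*u(x[2])-k,x[:2]+.122*u(x[2]+np.pi/3)-r,x[:2]+.122*u(x[2]-np.pi/3)-w]
S=least_squares(f,[.5556,.098,3.4]);x=S.x;print(k,r,w,x[:2],np.degrees(x[2]),(S.fun*1e3).round(1))
for d in range(0,61,10):print(d,x[:2]+.09*u(x[2]+np.radians(d)))
go(*k,.19,-45)
E
```

```text
[[241 177  30  38 855]
 [245 182   1   1   1]
 [244 184   2   3   4]] [[255.68654971 196.8128655 ]
 [245.         182.        ]
 [244.25       185.        ]]
red px (350.2918918918919, 201.63513513513513)
knob top tri (array([0.47097994, 0.07944482, 0.13007852]), np.float64(0.0012684376722447396)) [0.47085736 0.08017799 0.132     ]
red tri (array([ 0.52481645, -0.01526588,  0.04598752]), np.float64(0.00013735459504108668))
bolt circle [0.55770682 0.10108095] 0.1222072463943456
[0.47085736 0.08017799] [ 0.52495185 -0.01253873] [0.47354537 0.18838185] [0.55823924 0.1028839 ] 194.37441822024567 [ 0.2  0.4  0.4 -2.1 -0.6  1.7]
0 [0.47105677 0.08054073]
10 [0.47626112 0.0657411 ]
20 [0.48395633 0.05207003]
30 [0.49390859 0.03994291]
40 [0.50581551 0.02972823]
50 [0.51931529 0.02173634]
60 [0.53399776 0.01621008]
pos [0.4696 0.0785 0.2191] yaw -44.8 q [-0.07  0.33  1.8  -0.    1.01  0.71] clk 2.1667
MOVE [ 0.05 -0.01  0.73] turn 0.04
```

Call:
play_rows:
  targets:
    - {"translation": [0.05, 0, 1], "turn": 0, "fingers": -1}
    - {"translation": [0.05, 0, 2], "turn": 0, "fingers": -0.6}
    - {"translation": [0.05, 0, 2.7], "turn": 0, "fingers": -0.4}
    - {"translation": [0.05, 0, 3.08], "turn": 0, "fingers": -0.3}
    - {"translation": [0.05, 0, 3.08], "turn": 0, "fingers": -0.3}
    - {"translation": [0.05, 0, 3.08], "turn": 0, "fingers": -0.3}

```text
clock: 2.67
position: [0.4707, 0.0798, 0.0953]
ee_rot: [-2.9, -1.206, 0.003]
wrist_force: [-0.7, -0.2, -0.0]
opening: 0.062
gripper_force: 0.0
```

```bash
python3 - <<'E'
from mv import *
go(.471,.080,.096,-45)
a=cam("wrist");c=cam("scene")
save(c,"d.png",np.hstack([cv2.resize(a["image"],(400,300)),cv2.resize(c["image"][110:230,155:315],(400,300))]))
E
```

```text
pos [0.4707 0.0798 0.0953] yaw -44.9 q [-0.07  0.55  1.91 -0.    0.69  0.72] clk 2.6667
MOVE [ 0.01  0.   -0.02] turn 0.03
```

View pics/d.png

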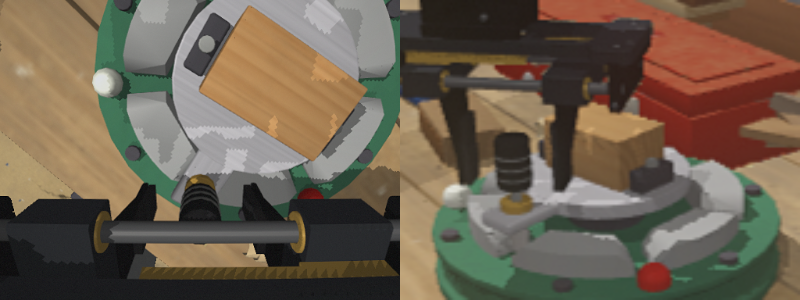

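The knob sits midway between the open fingers at about (198,205) in the wrist half. I'll close on it.

Call:
play_rows:
  targets:
    - {"translation": [0, 0, 0], "turn": 0, "fingers": 1}
    - {"translation": [0, 0, 0], "turn": 0, "fingers": 1}
    - {"translation": [0, 0, 0], "turn": 0, "fingers": 1}
    - {"translation": [0, 0, 0], "turn": 0, "fingers": 1}
    - {"translation": [0, 0, 0], "turn": 0, "fingers": 1}
    - {"translation": [0, 0, 0], "turn": 0, "fingers": 1}
    - {"translation": [0, 0, 0], "turn": 0, "fingers": 1}
    - {"translation": [0, 0, 0], "turn": 0, "fingers": 1}

```text
clock: 3.43
position: [0.4712, 0.0796, 0.096]
ee_rot: [2.901, 1.205, 0.0]
wrist_force: [-0.3, 0.6, 3.4]
opening: 0.0253
gripper_force: 30.0
```

Call:
play_rows:
  targets:
    - {"translation": [0, 0, -0.15], "turn": 0, "fingers": 1}
    - {"translation": [0, 0, -0.3], "turn": 0, "fingers": 1}
    - {"translation": [0, 0, -0.45], "turn": 0, "fingers": 1}
    - {"translation": [0, 0, -0.54], "turn": 0, "fingers": 1}
    - {"translation": [0, 0, -0.54], "turn": 0, "fingers": 1}
    - {"translation": [0, 0, -0.54], "turn": 0, "fingers": 1}
    - {"translation": [0, 0, -0.54], "turn": 0, "fingers": 1}

```text
clock: 4.02
position: [0.471, 0.0796, 0.1172]
ee_rot: [-2.901, -1.205, -0.0]
wrist_force: [2.8, 0.7, -8.9]
opening: 0.0252
gripper_force: 30.0
```

```bash
python3 - <<'E'
from mv import *
go(.471,.080,.117,-45)
s=robot.read_state();print(s["wrist_force"],s["opening"])
M=R.from_rotvec(s["ee_rot"]).as_matrix();ax=np.array([.558,.1022]);k=s["position"][:2];v=k-ax
print(np.linalg.norm(v),np.degrees(np.arctan2(v[1],v[0])))
a0=np.arctan2(v[1],v[0])
for d in range(6,61,6):
    p=ax+.09*np.array([np.cos(a0+np.radians(d)),np.sin(a0+np.radians(d))]);print(d,(M.T@np.r_[p-k,0]/.04).round(2),p)
c=cam("scene");save(c,"e.png",cv2.resize(c["image"][110:230,155:315],(400,300)))
E
```

```text
pos [0.471  0.0796 0.1172] yaw -44.9 q [-0.07  0.51  1.9   0.    0.74  0.72] clk 4.0167
MOVE [ 0.01 -0.01  0.01] turn 0.02
[ 2.75008693  0.67221848 -8.85157342] 0.025151351935200794
0.0898535139545791 -165.43873411976602
6 [-0.11  0.21 -0.  ] [0.47373325 0.07059121]
12 [-0.2   0.43 -0.  ] [0.47749889 0.06195609]
18 [-0.26  0.65 -0.  ] [0.48214652 0.0537619 ]
24 [-0.3   0.89 -0.  ] [0.48762521 0.0460984 ]
30 [-0.32  1.12 -0.  ] [0.49387495 0.03904956]
36 [-0.31  1.36 -0.  ] [0.50082725 0.03269261]
42 [-0.27  1.59 -0.  ] [0.50840595 0.0270972 ]
48 [-0.21  1.82 -0.  ] [0.51652801 0.02232463]
54 [-0.13  2.04 -0.  ] [0.52510445 0.0184272 ]
60 [-0.02  2.25 -0.  ] [0.5340413  0.01544759]
```

View pics/e.png

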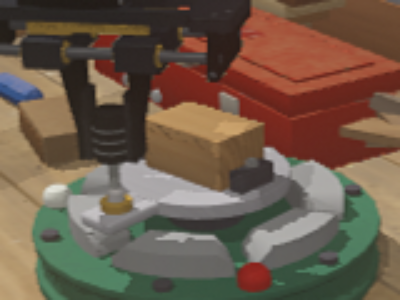

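The knob is up at (112,130) with the pin shaft visible below it, and the wrist reads -8.9 N, so the pin is drawn. Now I'll swing the first half.

Call:
play_rows:
  targets:
    - {"translation": [-0.06, 0.1, 0], "turn": 0, "fingers": 1}
    - {"translation": [-0.11, 0.21, 0], "turn": 0, "fingers": 1}
    - {"translation": [-0.16, 0.32, 0], "turn": 0, "fingers": 1}
    - {"translation": [-0.2, 0.43, 0], "turn": 0, "fingers": 1}
    - {"translation": [-0.23, 0.54, 0], "turn": 0, "fingers": 1}
    - {"translation": [-0.26, 0.65, 0], "turn": 0, "fingers": 1}
    - {"translation": [-0.28, 0.77, 0], "turn": 0, "fingers": 1}
    - {"translation": [-0.3, 0.89, 0], "turn": 0, "fingers": 1}
    - {"translation": [-0.31, 1.0, 0], "turn": 0, "fingers": 1}
    - {"translation": [-0.32, 1.12, 0], "turn": 0, "fingers": 1}

```text
clock: 4.9
position: [0.4939, 0.0388, 0.1173]
ee_rot: [-2.901, -1.204, 0.0]
wrist_force: [1.8, 4.3, -9.2]
opening: 0.0251
gripper_force: 30.0
```

Call:
play_rows:
  targets:
    - {"translation": [0, 0.12, 0], "turn": 0, "fingers": 1}
    - {"translation": [0.01, 0.24, 0], "turn": 0, "fingers": 1}
    - {"translation": [0.03, 0.36, 0], "turn": 0, "fingers": 1}
    - {"translation": [0.05, 0.47, 0], "turn": 0, "fingers": 1}
    - {"translation": [0.08, 0.59, 0], "turn": 0, "fingers": 1}
    - {"translation": [0.11, 0.7, 0], "turn": 0, "fingers": 1}
    - {"translation": [0.15, 0.81, 0], "turn": 0, "fingers": 1}
    - {"translation": [0.19, 0.92, 0], "turn": 0, "fingers": 1}
    - {"translation": [0.25, 1.03, 0], "turn": 0, "fingers": 1}
    - {"translation": [0.3, 1.13, 0], "turn": 0, "fingers": 1}

```text
clock: 5.73
position: [0.5342, 0.0152, 0.1172]
ee_rot: [-2.901, -1.205, 0.002]
wrist_force: [-0.1, 1.8, -9.3]
opening: 0.0253
gripper_force: 30.0
```

```bash
python3 - <<'E'
from mv import *
go(.534,.0154,.117,-45)
c=cam("scene");a=cam("wrist");save(c,"f.png",np.hstack([cv2.resize(a["image"],(400,300)),cv2.resize(c["image"][110:230,155:315],(400,300))]))
p=robot.read_state()["position"];print("dist to red",np.linalg.norm(p[:2]-[.5248,-.0140]))
E
```

```text
pos [0.5342 0.0152 0.1172] yaw -44.9 q [-0.18  0.56  1.76 -0.    0.83  0.6 ] clk 5.7333
MOVE [-0.   -0.01  0.  ] turn 0.03
dist to red 0.030819261359254568
```

View pics/f.png

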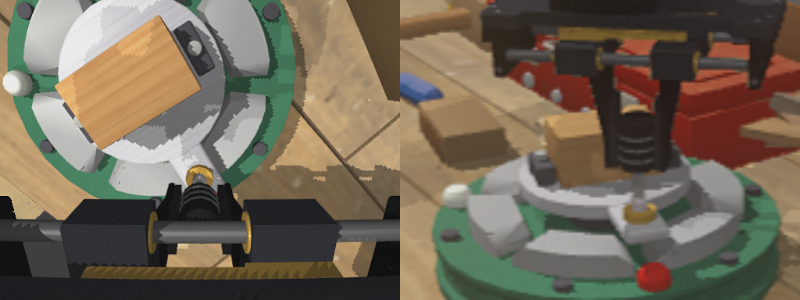

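The table arm now points at the red button, which is at (654,277) with the pin over its slot. I'll lower the pin.

Call:
play_rows:
  targets:
    - {"translation": [0, 0, 0.12], "turn": 0, "fingers": 1}
    - {"translation": [0, 0, 0.24], "turn": 0, "fingers": 1}
    - {"translation": [0, 0, 0.36], "turn": 0, "fingers": 1}
    - {"translation": [0, 0, 0.46], "turn": 0, "fingers": 1}
    - {"translation": [0, 0, 0.52], "turn": 0, "fingers": 1}
    - {"translation": [0, 0, 0.52], "turn": 0, "fingers": 1}
    - {"translation": [0, 0, 0.52], "turn": 0, "fingers": 1}

```text
clock: 6.42
position: [0.5342, 0.0154, 0.0965]
ee_rot: [2.901, 1.205, -0.0]
wrist_force: [-0.5, -0.4, -6.9]
opening: 0.0255
gripper_force: 30.0
```

Call:
play_rows:
  targets:
    - {"translation": [0, 0, 0], "turn": 0, "fingers": -0.3}
    - {"translation": [0, 0, 0], "turn": 0, "fingers": -0.3}
    - {"translation": [0, 0, 0], "turn": 0, "fingers": -0.3}
    - {"translation": [0, 0, 0], "turn": 0, "fingers": -0.3}
    - {"translation": [0, 0, -0.5], "turn": 0, "fingers": -0.3}
    - {"translation": [0, 0, -1.2], "turn": 0, "fingers": -0.3}
    - {"translation": [0, 0, -2], "turn": 0, "fingers": -0.3}
    - {"translation": [0, 0, -3], "turn": 0, "fingers": -0.3}
    - {"translation": [0, 0, -3], "turn": 0, "fingers": -0.3}
    - {"translation": [0, 0, -3], "turn": 0, "fingers": -0.3}

```text
clock: 7.25
position: [0.5363, 0.0153, 0.2197]
ee_rot: [2.897, 1.204, 0.01]
wrist_force: [-0.1, 0.5, -0.6]
opening: 0.0564
gripper_force: 0.0
```

```bash
python3 - <<'E'
from mv import *
go(.534,.0154,.217,-45)
c=cam("scene");a=cam("wrist");save(c,"g.png",np.hstack([cv2.resize(a["image"],(400,300)),cv2.resize(c["image"][110:230,155:315],(400,300))]))
print("expected knob centre in crop",(proj(c,(.534,.0154,.113))[0]-[155,110])*2.5+[400,0])
print(robot.read_state()["wrist_force"])
E
```

```text
pos [0.5363 0.0153 0.2197] yaw -44.9 q [-0.18  0.41  1.66  0.    1.06  0.6 ] clk 7.25
MOVE [-0.04 -0.04  0.07] turn 0.02
expected knob centre in crop [637.4845563  169.54151985]
[ 0.20282597 -0.12500294 -0.01619974]
```

View pics/g.png

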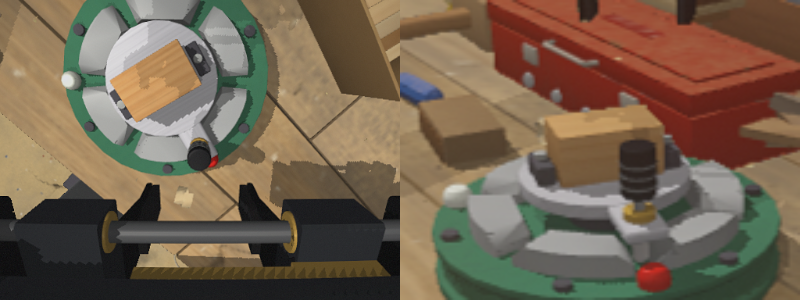

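The knob is centred at (638,171), against (637,170) expected for the home height. The pin is home beside the red button and the gripper is clear.

```bash
python3 -c "
from bench import robot
print(robot.job_done())"
```

```text
the job is handed in; nothing more can be done
None
```

The index pin is home in the slot beside the red button, the gripper has let go and is clear, and the job was handed in at about 7.3 s (limit 32 s); no verdict came back.

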